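# Third hand for a bolt keeper

### The job

The slide bolt on this drop-front tool chest still needs its keeper. Draw the bolt fully back by its black knob, stand the loose keeper on the chest's plinth with its back flat against the bare corner post and its bore in line with the bolt, then shoot the bolt fully home into the keeper. After that be my third hand while I drive the screws: press the keeper against the post with a steady push of about 15 N and finish while still pressing, keeping it flat and the bolt home, and leave the other things on the worktop where they are.

Things in the scene. Friction and masses are not known exactly. Their poses are not given: they have to be found in the camera images.
- chest: low wooden tool chest, fixed, 300 mm wide, 130 deep, 88 high (all sizes in mm), carrying handle on the lid up to 110 high; its dark plinth juts 49 in front of the front face, plinth top 14 above the worktop. Origin on the worktop in the plane of the front face, midway along it; x into the chest (away from the robot), y to the left along the front, z up
- post: the bare right-hand corner post of the chest, fixed to it, a flat upright face 94 mm wide and 61 high against which the keeper goes. Origin at the foot of that face, on the plinth's top (14 above the worktop), where the keeper's own origin shall come; axes as the chest's
- keeper: loose grey cast keeper, 0.12 kg, upright: box 30 mm wide (y), 30 deep (x), 40 high, square 17x17 bore right through along y, bore axis 13 before its back, 20 above its foot; two screw ears flush with the back, 4 thick, 26 high, reach 33.5 either side. Origin: foot of the back, midway; box on the -x side. In place its axes are the post's. Grip across the 30, before the ears
- bolt (a joint): slide of the bolt in m: 0 = shot fully home (its tip stands in front of the corner post), 0.050 = drawn fully back to the left (chest +y). A spring catch keeps it at either end: about 3 N starts it, well past the middle it snaps on by itself to the nearer end
- bolt_knob (a point): centre of the bolt's black ball knob, 21 mm in diameter, 34.5 before the chest's front face, 56 above the worktop, on a stem leaning up and toward the robot; moves with the bolt. The bolt is a rod 10 in diameter along chest y, axis 13 before the face and 34 above the worktop, in steel guides that stand 23 out from the face, up to 45 above the worktop
- bolt_tip (a point): the tapered right-hand end of the bolt rod, on its axis. Home, it lies 7 mm to the right (-y) of the post's origin, so 22 deep in a keeper that stands with its origin at the post's; drawn back, 43 to the left of it
- screwdriver: yellow-handled screwdriver lying on the worktop, 190 mm long; leave it alone
- tape_roll: roll of masking tape lying flat, 104 mm across, 25 high; leave it alone
- hardware_jar: clip-top glass jar of small hardware, 115 mm across, 158 high; leave it alone
- scissors: orange-handled scissors lying on the worktop, 199 mm long; leave them alone
Not all that is in view belongs to the job. Of the things that look like the keeper, take the one that is farthest to the robot's right at the start.

How it is judged:
By the outcome, as a careful person would: the job done as asked, in the order asked, and still so for the second after the job is handed in, while the arm keeps its last pose, push and grip.
It also fails if it takes over 64 s, if anything falls off the work surface, if the arm or the gripper's body presses on something with over 40 N, if the wrist force passes 120 N, or if a joint passes its speed limit or range.

### The arm

A 6-joint arm with a two-finger parallel gripper is mounted at the origin on a cart in front of the work surface, level with it; the furniture and walls round the work are solid. World frame = base frame: x ahead of the robot, y to its left, z up, the work surface at z = 0. Lengths are in m, angles in rad, forces in N, time in s.
With the tool pointing down it reaches from about 0.275 to 0.825 m from the base axis. Payload 4.9 kg.
Tool frame: the origin (TCP) lies midway between the tips of the shut fingers; the grasp point (between the pads) lies 19 mm behind it (grip_point_offset is the distance from the TCP to the grasp point, in m); z points along the fingers, y is the line along which they close (so a half turn about z gives the same grasp; the last joint's range is limited). The gripper opens to 85 mm and grips with 20 to 120 N. Pads are 22 mm wide; open, the fingers measure 114 mm over their backs; the gripper's body (76 mm by 85 mm) begins 54 mm behind the grasp point. The pads swing forward as they close: fully open they stand 13 mm farther back than shut.
Start: joints at [1.028, 0.326, -0.193, 1.052, 0, 1.437], TCP at [0.219, 0.505, 0.231] pointing down, gripper open.
Joint ranges: [-2.65, 2.65], [-0.97, 1.79], [-1.3, 1.35], [-1.93, 2.1], [-1.47, 1.37], [-3.14, 3.14]. Speed limits (rad/s): [2.57, 2.57, 3.14, 3.14, 3.14, 3.14].

### API

Orientations are given as a rotation vector (axis times angle).
In Python, from cell import * gives the robot as it stands. Calls block until the motion is done:
- movep(position, orientation): joint-space move of the TCP to a pose.
- move_l(position, velocity=0.15, rot=None, until_force=None): straight line of the TCP; rot=None keeps the orientation; velocity is the mean speed in m/s. With until_force (N) it stops when the force on the tool has changed by that much, and returns True; else False.
- set_joints(angles): joint-space move.
- let_go() and grab(newtons=None): open the fingers fully, or close them until they stop; newtons is the grip in N (None keeps the last).
- sleep(seconds).
- ik(position, orientation): joint angles nearest the present ones, or None.
- get_state(): the state.
- grab_frame(name): name is "scene" or "top" or "wrist"; returns a dict with "img" (384x512x3 uint8, red, green, blue), "fx", "fy", "cx", "cy" (pixels), "cam_to_world" (4x4, takes a point from camera to world coordinates); the wrist camera has in their place "T_tool_cam" (4x4, takes a point from camera to tool coordinates, whose origin is the TCP and whose axes are the flange's). Camera axes: x right, y down, z forward; pixel columns grow to the right and rows downward; lengths in m; the calibration is good to about 2 mm. A picture is of the moment at which its call begins: read the wrist's pose just before it. There is no depth.
A pose or a line that the arm cannot do raises MotionError and nothing moves.
- sign_off(): hands the job in; it is judged then, once.
Trained networks look in the newest picture that a camera, given by its name, has taken for a name from the list of things; names that differ only in an ending like _2 or _b are one class to them, and where a whole thing is asked for, a point or a joint stands for the part that bears it (a point fixed in the world has none). Each returns a list of dicts, best first, with "score" (0 to 1); they miss things now and then, are a little off and sometimes report something else, mostly with a low value. They report only what shows in the picture. A call takes as long as a camera call. They do not tell look-alikes from the thing itself.
- spot_in(camera, name): "centre" ([column, row] in pixels, amid what is visible of it).
- silhouettes(camera, name): "mask" (384x512 bool, what is visible of it) and "centre" ([column, row] in pixels, amid what is visible of it).
- tip_of(camera, name): "centre" ([column, row] in pixels: a listed point, or the origin of a listed thing).
The state is a dict: "clock": time; "q": joint angles; "joint_velocities": joint speeds; "tau": joint torques, N m; "position": TCP position; "eef_rot": TCP orientation; "contact_force": force on the tool from outside, world axes, zero at the start; "wrist_torque": the same for the moment, N m; "finger_gap": opening from 0.0 (shut) to 1.0 (fully open); "grasp_force": force on a finger pad.
Only numpy, scipy, OpenCV 4.12 (cv2) and the standard library are available. Lean on these libraries where they do the work, as an engineer would, in place of code of your own. Each camera call takes 0.05 s, during which the arm holds its last target. There are 200 camera calls.

## Working session

There is one attempt and no reset: what is moved stays moved. The work goes in short steps, each a Python script; the robot and the scene stay as the last script left them, time stands still between calls to the robot, and variables do not carry over. Pictures are saved under pics/ and viewed, at most 12 in all, crops included, and the job is handed in when it is done.

```bash
mkdir -p pics; ls; cat > s1.py <<'E'
from cell import *
import cv2,numpy as np
s=get_state(); print(s['clock'],s['position'],s['eef_rot'],s['contact_force'])
ims=[]
for c in ('scene','top'):
    f=grab_frame(c); ims.append(f['img'])
    print(c,f['fx'],f['fy'],f['cx'],f['cy'],np.round(f['cam_to_world'],4).tolist())
    for n in ('keeper','chest','post'):
        print(n,'tip',[(np.round(d['centre']).tolist(),round(d['score'],2)) for d in tip_of(c,n)],'spot',[(np.round(d['centre']).tolist(),round(d['score'],2)) for d in spot_in(c,n)])
    for n in ('bolt_knob','bolt_tip'):
        print(n,'tip',[(np.round(d['centre']).tolist(),round(d['score'],2)) for d in tip_of(c,n)])
for c,i in zip('st',ims): cv2.imwrite(f'pics/{c}1.png',cv2.resize(i[...,::-1],(768,576),interpolation=cv2.INTER_CUBIC))
E
python3 s1.py
```

```text
pics
0.0 [0.21832876 0.50416559 0.23048966] [-6.37576675e-01 -3.07566827e+00  2.62152906e-03] [ 0.81985627 -0.19709811 -0.41181171]
scene 364.38240493010505 364.38240493010505 257.8320881595716 192.17294254177884 [[0.5674, -0.6094, 0.5539, -0.0446], [-0.8232, -0.4353, 0.3644, -0.3094], [0.0191, -0.6627, -0.7487, 0.8402], [0.0, 0.0, 0.0, 1.0]]
keeper tip [([251.0, 257.0], 0.63), ([302.0, 255.0], 0.58)] spot [([300.0, 254.0], 0.69), ([257.0, 252.0], 0.52)]
chest tip [([267.0, 195.0], 0.88)] spot [([284.0, 180.0], 0.67), ([133.0, 179.0], 0.25)]
post tip [([288.0, 211.0], 0.66)] spot [([264.0, 193.0], 0.55), ([295.0, 203.0], 0.53)]
bolt_knob tip [([261.0, 192.0], 0.67)]
bolt_tip tip [([293.0, 205.0], 0.55)]
top 347.1896240954781 347.1896240954781 248.48986381545694 194.19174643432285 [[0.013, -0.9966, 0.0811, 0.4288], [-0.9995, -0.0152, -0.0268, 0.0851], [0.0279, -0.0807, -0.9963, 1.2273], [0.0, 0.0, 0.0, 1.0]]
keeper tip [([269.0, 233.0], 0.67), ([298.0, 213.0], 0.44)] spot [([297.0, 219.0], 0.63)]
chest tip [([242.0, 179.0], 0.9)] spot [([249.0, 164.0], 0.56)]
post tip [([271.0, 180.0], 0.48)] spot [([271.0, 180.0], 0.46)]
bolt_knob tip [([243.0, 182.0], 0.52)]
bolt_tip tip [([272.0, 187.0], 0.69)]
```

View pics/s1.png

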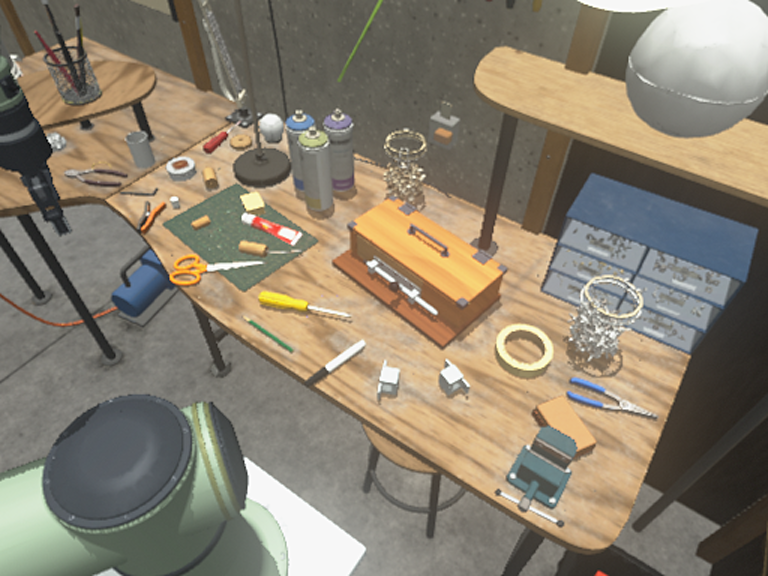

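View pics/t1.png

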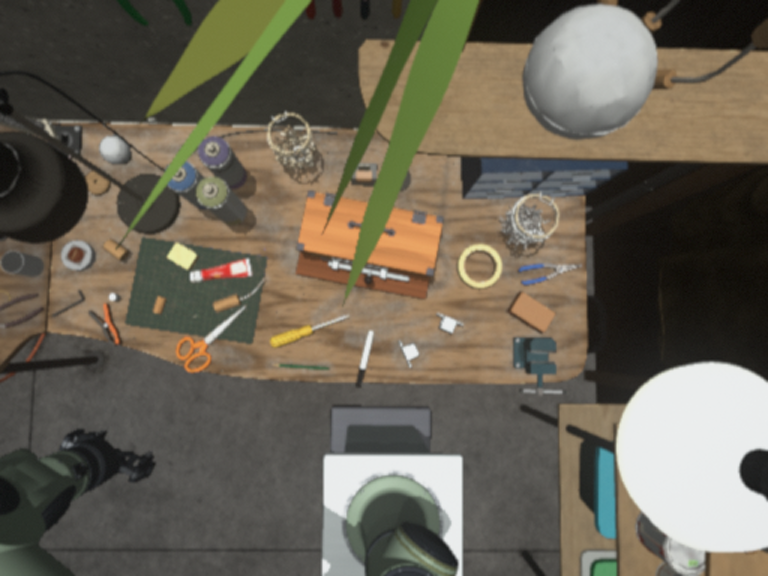

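Look-alikes for the keeper (512-px frame): scene (259,253) / top (272,234), and scene (302,252) / top (299,216). The second is farther to the robot's right (-y), so I choose that one. Next I triangulate it and look from the wrist.

```bash
cat > h.py <<'E'
from cell import *
import cv2,numpy as np
from scipy.spatial.transform import Rotation as R
from scipy.optimize import least_squares
def frame(c):
    s=get_state(); f=grab_frame(c)
    if 'cam_to_world' in f: T=np.array(f['cam_to_world'])
    else:
        W=np.eye(4);W[:3,:3]=R.from_rotvec(s['eef_rot']).as_matrix();W[:3,3]=s['position'];T=W@np.array(f['T_tool_cam'])
    return dict(T=T,img=f['img'],k=(f['fx'],f['fy'],f['cx'],f['cy']))
def ray(F,p):
    fx,fy,cx,cy=F['k']; d=F['T'][:3,:3]@np.array([(p[0]-cx)/fx,(p[1]-cy)/fy,1]); return F['T'][:3,3],d/np.linalg.norm(d)
def onz(F,p,z):
    o,d=ray(F,p); return o+d*(z-o[2])/d[2]
def tri(obs):
    A=np.zeros((3,3));b=np.zeros(3)
    for F,p in obs:
        o,d=ray(F,p);M=np.eye(3)-np.outer(d,d);A+=M;b+=M@o
    return np.linalg.solve(A,b)
def proj(F,X):
    fx,fy,cx,cy=F['k'];c=(np.asarray(X)-F['T'][:3,3])@F['T'][:3,:3]; return np.stack([cx+fx*c[...,0]/c[...,2],cy+fy*c[...,1]/c[...,2]],-1)
def down(yaw,tilt=0,axis=None):
    # tool down; tool y axis along world direction yaw (angle of y axis from world +y)
    z=np.array([0,0,-1.]); y=np.array([-np.sin(yaw),np.cos(yaw),0]); r=np.stack([np.cross(y,z),y,z],1)
    return r
def rv(M): return R.from_matrix(M).as_rotvec()
def st(): 
    s=get_state(); print('t%.2f'%s['clock'],np.round(s['position'],4),np.round(R.from_rotvec(s['eef_rot']).as_matrix().ravel(),3),'F',np.round(s['contact_force'],1),'gap',round(s['finger_gap'],3),'gf',round(s['grasp_force'],1)); return s
E
cat > s2.py <<'E'
from h import *
S=frame('scene');T=frame('top')
for n,a,b,z in (('kR',(301,253),(298.5,216.5),.02),('kL',(258,253),(272,234),.02),('chest',(267,195),(242,179),0),('post',(288,211),(271,180),.014),('tip',(293,205),(272,187),.034),('knob',(261,192),(243,182),.056)):
    print(n,np.round(tri([(S,a),(T,b)]),3),np.round(onz(S,a,z),3),np.round(onz(T,b,z),3))
f=grab_frame('wrist');print(np.round(f['T_tool_cam'],3).tolist(),f['fx'],f['cx'],f['cy'])
print(np.round(R.from_rotvec(get_state()['eef_rot']).as_matrix(),2).tolist())
E
python3 s2.py
```

```text
kR [ 0.452 -0.123  0.02 ] [ 0.452 -0.124  0.02 ] [ 0.452 -0.123  0.02 ]
kL [ 0.389 -0.031  0.016] [ 0.387 -0.031  0.02 ] [ 0.39  -0.031  0.02 ]
chest [ 0.585  0.074 -0.003] [0.584 0.07  0.   ] [0.583 0.076 0.   ]
post [ 0.576 -0.021 -0.003] [ 0.557 -0.02   0.014] [ 0.579 -0.026  0.014]
tip [ 0.553 -0.03   0.053] [ 0.57  -0.027  0.034] [ 0.552 -0.028  0.034]
knob [0.566 0.076 0.027] [0.541 0.065 0.056] [0.565 0.073 0.056]
[[-0.0, -0.954, -0.3, 0.077], [1.0, 0.0, -0.001, 0.001], [0.001, -0.3, 0.954, -0.143], [0.0, 0.0, 0.0, 1.0]] 285.6714076059593 258.4474869787169 187.68389351682208
[[-0.92, 0.4, 0.0], [0.4, 0.92, 0.0], [0.0, 0.0, -1.0]]
```

```bash
cat > s3.py <<'E'
from h import *
import pickle
r=rv(down(-0.16))
L=[]
for i,p in enumerate([(0.44,-0.07,0.17),(0.45,0.05,0.13)]):
    movep(p,r); F=frame('wrist'); F['det']={}
    for n in ('keeper','post','chest','bolt_knob','bolt_tip'):
        F['det'][n]=[(np.array(d['centre']),d['score']) for d in tip_of('wrist',n)]
        print(n,[(np.round(a,1).tolist(),round(b,2)) for a,b in F['det'][n]])
    F['m']=[(d['mask'],d['score']) for d in silhouettes('wrist','keeper')]
    L.append(F); cv2.imwrite(f'pics/w{i}.png',cv2.resize(F['img'][...,::-1],(768,576),interpolation=cv2.INTER_CUBIC)); st()
pickle.dump(L,open('w.pkl','wb'))
E
python3 s3.py
```

```text
keeper [([297.7, 109.8], 0.75), ([216.7, 201.3], 0.6)]
post [([389.1, 267.5], 0.7), ([312.8, 272.0], 0.64)]
chest [([388.2, 269.2], 0.96)]
bolt_knob [([405.2, 263.8], 0.96)]
bolt_tip [([312.2, 265.7], 0.85)]
t3.62 [ 0.4401 -0.0697  0.17  ] [-0.987  0.159  0.     0.159  0.987  0.    -0.     0.    -1.   ] F [0.9 0.2 0.6] gap 1.0 gf 0.0
keeper [([96.3, 220.4], 0.6), ([174.0, 123.3], 0.57)]
post [([208.1, 302.7], 0.67)]
chest [([297.6, 294.9], 0.91)]
bolt_knob [([291.5, 299.4], 0.77)]
bolt_tip [([195.6, 297.9], 0.56)]
t4.54 [0.4504 0.0492 0.1303] [-0.987  0.161  0.001  0.161  0.987 -0.    -0.001 -0.    -1.   ] F [-0.2 -0.3  0.4] gap 1.002 gf 0.0
```

View pics/w0.png

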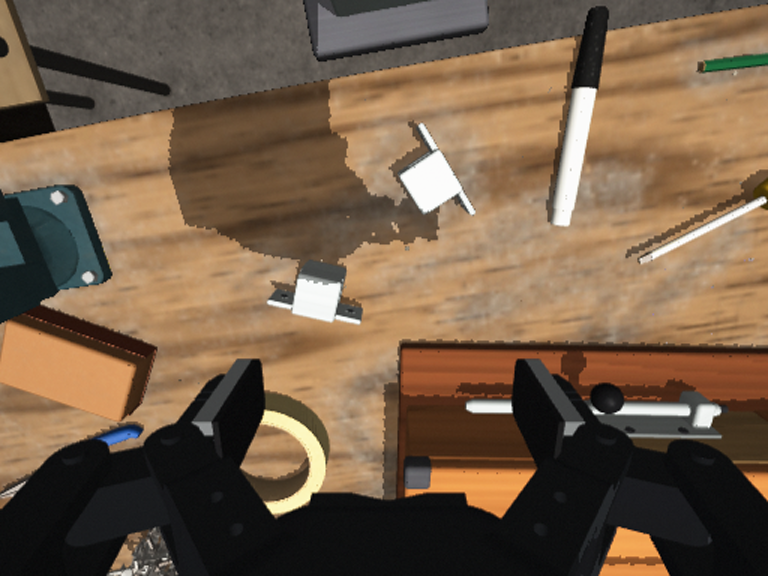

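View pics/w1.png

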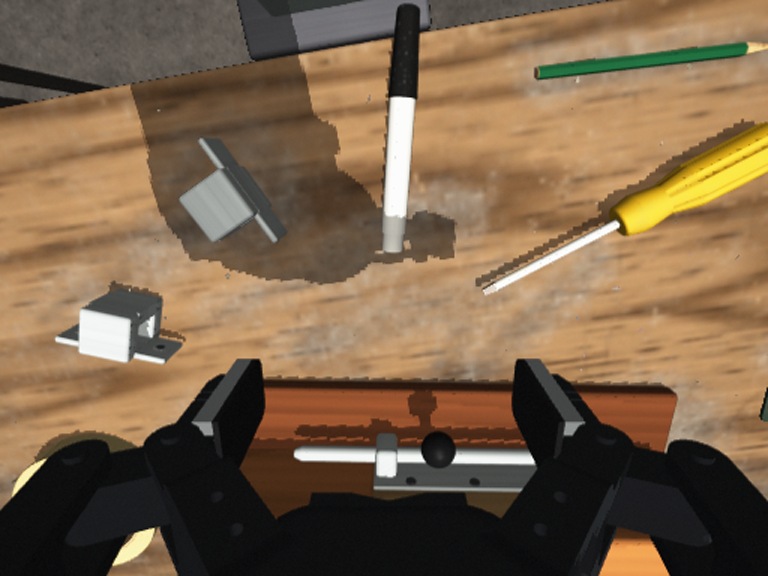

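w0 shows the right keeper at (212,197) and the left look-alike at (287,120), both in 512-px coordinates. w1 shows the knob at (292,299) and the bolt tip at about (197,303). I'll check the chosen keeper's attitude in a close crop.

```bash
python3 - <<'E'
from h import *
movep((0.50,-0.10,0.13),rv(down(-0.16)))
F=frame('wrist');import pickle
F['m']=[(d['mask'],d['score'],d['centre']) for d in silhouettes('wrist','keeper')];print([(np.round(c),s) for m,s,c in F['m']])
F['tip']=[(d['centre'],d['score']) for d in tip_of('wrist','keeper')];print(F['tip'])
pickle.dump(F,open('w2.pkl','wb'))
p=proj(F,[0.452,-0.123,0.02]).astype(int);print(p);st()
x0,y0=max(p[0]-65,0),max(p[1]-50,0);print(x0,y0)
cv2.imwrite('pics/c.png',cv2.resize(F['img'][y0:y0+100,x0:x0+130,::-1],None,fx=6,fy=6,interpolation=cv2.INTER_CUBIC))
E
```

```text
[(array([324.,  41.]), 0.85), (array([226., 145.]), 0.56)]
[([228.7, 150.5], 0.96), ([331.0, 34.1], 0.73)]
[223 137]
t5.37 [ 0.4995 -0.0988  0.1299] [-0.987  0.158 -0.001  0.158  0.987  0.     0.001  0.    -1.   ] F [ 0.1  0.2 -0.2] gap 0.996 gf 0.0
158 87
```

View pics/c.png

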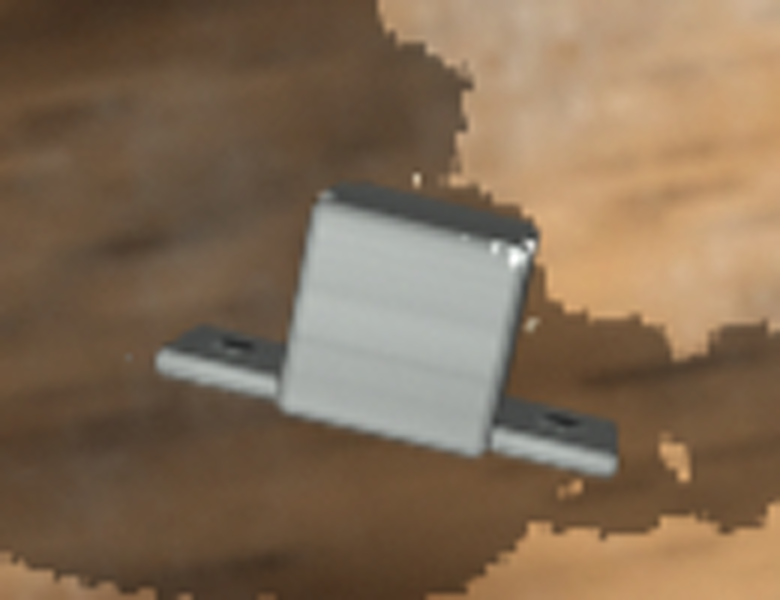

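It stands upright at image (226,145): the light 30x30 top, with the ears on the chest side, so its back faces the chest. Now I compute the poses.

```bash
cat > s4.py <<'E'
from h import *
import pickle
L=pickle.load(open('w.pkl','rb'));K=pickle.load(open('w2.pkl','rb'))
c=np.array([(318,200),(533,240),(482,455),(283,408)])/6+[158,87]-.4
P=np.array([onz(K,p,.04) for p in c]);print('keeper top',np.round(P[:,:2],4).tolist(),'ctr',P.mean(0)[:2])
print('sides',np.linalg.norm(np.roll(P,-1,0)-P,axis=1))
d=(P[1]-P[0]+P[2]-P[3]);e=(P[3]-P[0]+P[2]-P[1]);print('yaw',np.arctan2(-d[0],d[1]),np.arctan2(e[1],e[0]))
ear=[onz(K,np.array(p)/6+[158,87],.033) for p in((158,355),(617,462))];d=ear[1]-ear[0];print('ears',np.linalg.norm(d),np.arctan2(-d[0],d[1]))
for n,z in(('bolt_knob',.056),('bolt_tip',.034),('chest',0),('post',.014)):
    for F in L: print(n,np.round(onz(F,F['det'][n][0][0],z)[:2],4))
    print('  tri',np.round(tri([(F,F['det'][n][0][0]) for F in L]),4))
# plinth edge candidates: vertical gradient by column
for F,cols in((L[0],range(275,335,6)),(L[1],range(185,440,20))):
    g=cv2.GaussianBlur(cv2.cvtColor(F['img'],cv2.COLOR_RGB2GRAY),(3,3),0).astype(float)
    r=(215,245) if F is L[0] else (240,275)
    for x in cols: print(x,r[0],g[r[0]:r[1],x].astype(int).tolist())
E
python3 s4.py; python3 - <<'E'
import cv2;a=cv2.imread('pics/w1.png')[340:500,240:690];cv2.imwrite('pics/w1c.png',cv2.resize(a,None,fx=1.7,fy=1.7))
E
```

```text
keeper top [[0.4346, -0.1272], [0.4444, -0.1], [0.472, -0.112], [0.4612, -0.1378]] ctr [ 0.453054   -0.11928553]
sides [0.02891444 0.03019407 0.02799794 0.02857055]
yaw -0.370264284215443 -0.39585215455383094
ears 0.06625005186420349 -0.394969474944728
bolt_knob [0.5497 0.067 ]
bolt_knob [0.5516 0.0656]
  tri [0.5477 0.0654 0.0598]
bolt_tip [ 0.5515 -0.0253]
bolt_tip [ 0.5528 -0.0286]
  tri [ 0.5475 -0.026   0.0405]
chest [0.5944 0.0725]
chest [0.5922 0.0736]
  tri [ 0.5964  0.0739 -0.004 ]
post [0.582  0.0679]
post [ 0.5759 -0.0242]
  tri [0.488  0.0162 0.1351]
275 215 [164, 163, 161, 159, 157, 155, 154, 153, 154, 156, 158, 146, 108, 64, 37, 28, 36, 57, 80, 95, 101, 102, 101, 102, 104, 105, 104, 102, 99, 95]
281 215 [161, 162, 162, 160, 157, 155, 155, 156, 156, 155, 140, 108, 81, 57, 37, 29, 35, 55, 77, 90, 98, 101, 101, 102, 104, 105, 105, 103, 100, 96]
287 215 [162, 163, 163, 162, 160, 158, 156, 154, 150, 146, 147, 138, 105, 67, 41, 30, 34, 53, 77, 94, 101, 101, 100, 102, 104, 105, 105, 103, 100, 97]
293 215 [145, 152, 159, 162, 163, 162, 157, 151, 144, 141, 130, 104, 82, 64, 42, 
[... 2406 characters left out ...]
11, 12, 11, 11, 11, 11, 11, 11, 11, 12, 12]
365 240 [135, 121, 113, 121, 134, 134, 116, 96, 82, 74, 70, 69, 69, 69, 69, 70, 69, 69, 69, 69, 69, 66, 57, 44, 31, 22, 16, 13, 13, 13, 12, 11, 10, 10, 10]
385 240 [125, 138, 144, 136, 125, 126, 136, 145, 149, 148, 142, 133, 128, 128, 117, 89, 56, 35, 27, 27, 30, 36, 36, 28, 20, 20, 22, 19, 16, 15, 14, 15, 16, 23, 37]
405 240 [135, 122, 119, 130, 144, 152, 155, 147, 134, 126, 133, 147, 157, 149, 120, 94, 72, 46, 30, 27, 30, 41, 59, 76, 87, 94, 98, 102, 103, 103, 102, 100, 98, 96, 94]
425 240 [154, 148, 148, 152, 157, 163, 165, 160, 153, 152, 159, 166, 166, 163, 146, 111, 77, 50, 32, 27, 29, 36, 52, 71, 85, 94, 96, 97, 99, 102, 103, 101, 99, 97, 94]
```

View pics/w1c.png

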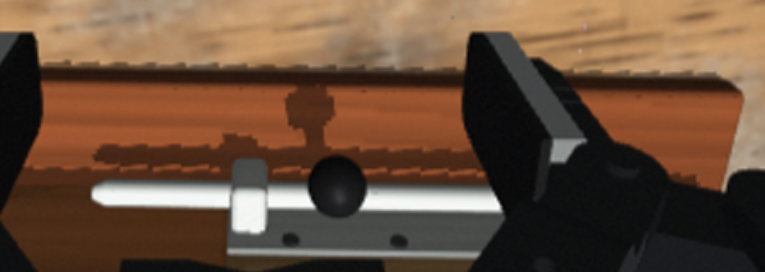

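```bash
cat > s5.py <<'E'
from h import *
import pickle
L=pickle.load(open('w.pkl','rb'))
w1=[(185,258.6),(205,259),(225,259.4),(245,259.7),(265,260),(305,260.5),(325,260.9),(405,262.4),(425,262.7)]
w0=[(275,232.3),(281,232.45),(287,232.5),(293,232.7),(299,232.7),(305,232.8),(311,232.9),(317,233),(323,233.2),(329,233.3)]
W=[np.array([onz(F,p,.014)[:2] for p in w]) for F,w in((L[0],w0),(L[1],w1))]
for P in W:
    m=np.polyfit(P[:,1],P[:,0],1);print('edge slope->yaw',-np.arctan(m[0]),'x at y=0.02',np.polyval(m,.02), 'ends',P[[0,-1]].round(4).tolist())
P=np.vstack(W);m=np.polyfit(P[:,1],P[:,0],1);yaw=-np.arctan(m[0]);ex=np.array([np.cos(yaw),np.sin(yaw)]);ey=np.array([-np.sin(yaw),np.cos(yaw)])
print('yaw',yaw,'edge d',P.mean(0)@ex,'face d',P.mean(0)@ex+.049)
for n,F,p,z,o in(('tip',L[1],(196.5,302.3),.034,.013),('tip',L[0],(467/1.5,407/1.5),.034,.013),('knob',L[1],(292,299.5),.056,.0345),('knob',L[0],(606/1.5,398/1.5),.056,.0345),('cornR',L[0],(401/1.5,348/1.5),.014,.049)):
    q=onz(F,p,z)[:2];print(n,'face d',q@ex+o,'along',q@ey)
E
python3 s5.py
```

```text
edge slope->yaw -0.1778535147501456 x at y=0.02 0.5286730647449618 ends [[0.5141, -0.061], [0.5252, 0.0004]]
edge slope->yaw -0.17633468085385617 x at y=0.02 0.5288179482698611 ends [[0.5187, -0.0363], [0.5623, 0.2078]]
yaw -0.17730828120919442 edge d 0.5168875358381491 face d 0.5658875358381491
tip face d 0.5673916118750314 along 0.07003990957072262
tip face d 0.567665928543662 along 0.07190672089850131
knob face d 0.5659596136846056 along 0.16228671644821832
knob face d 0.5655929513438812 along 0.1619444229995996
cornR face d 0.5655860408121148 along 0.021780549840284047
```

```bash
cat >> h.py <<'E'
YAW=-0.1773; D=0.5665; A0=0.078   # face distance, post origin along
EX=np.array([np.cos(YAW),np.sin(YAW)]);EY=np.array([-np.sin(YAW),np.cos(YAW)])
def C(x,a,z): return np.r_[(D+x)*EX+a*EY,z]     # x out of face (neg toward robot), a along chest y (absolute), z world
def inv(p): p=np.asarray(p); return np.round([p[:2]@EX-D,p[:2]@EY,p[2]],4)
RD=rv(down(YAW))
E
cat > s6.py <<'E'
from h import *
grab(20)
movep(C(-.040,.118,.11),RD); move_l(C(-.040,.118,.048)); st()
h=move_l(C(-.040,.200,.048),velocity=.06,until_force=10); s=st(); print(h,inv(s['position']))
p=inv(s['position']); move_l(C(-.040,p[1]-.012,.048)); move_l(C(-.07,p[1]-.02,.12),velocity=.25)
F=frame('wrist')
for n in('bolt_knob','bolt_tip'):
    for d in tip_of('wrist',n): print(n,d['centre'],d['score'],inv(onz(F,d['centre'],.056 if n=='bolt_knob' else .034)))
cv2.imwrite('pics/w3.png',cv2.resize(F['img'][...,::-1],(768,576))); st()
E
python3 s6.py
```

```text
t7.28 [0.5392 0.0224 0.0484] [-0.984  0.178  0.     0.178  0.984 -0.    -0.    -0.    -1.   ] F [ 0.  -0.7  0.4] gap -0.002 gf 0.0
t8.38 [0.5512 0.0924 0.0476] [-0.984  0.176 -0.001  0.176  0.984 -0.007 -0.    -0.008 -1.   ] F [-0.  -3.1  3.4] gap 0.0 gf 2.2
True [-0.0402  0.1881  0.0476]
bolt_knob [21.9, 282.6] 0.23 [ 0.005  -0.0333  0.056 ]
bolt_tip [206.1, 250.3] 0.85 [-0.0141  0.1217  0.034 ]
t9.24 [0.5179 0.0781 0.1189] [-0.984  0.176 -0.004  0.176  0.984 -0.005  0.003 -0.005 -1.   ] F [ 0.4 -0.7  0.3] gap 0.003 gf 0.0
```

View pics/w3.png

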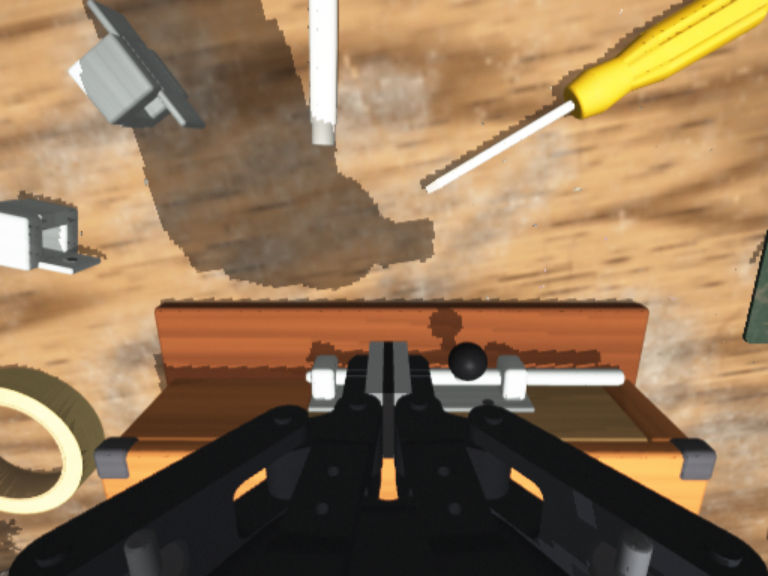

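The bolt is drawn: the tip at (206,250) comes out 43 mm left of my post origin, as it should. Now I fetch and place the keeper.

```bash
cat > s7.py <<'E'
from h import *
ky=-0.387; kx=np.array([np.cos(ky),np.sin(ky)]); g=np.array([.453,-.1193])-.002*kx
RK=rv(down(ky))
let_go()
movep(np.r_[g,.10],RK); move_l(np.r_[g,.024],velocity=.12); st(); grab(40); s=st()
move_l(np.r_[g,.12],velocity=.2); st()
F=frame('wrist'); cv2.imwrite('pics/w4.png',cv2.resize(F['img'][...,::-1],(768,576)))
E
python3 s7.py
```

```text
t11.65 [ 0.4517 -0.1183  0.0243] [-0.926  0.376  0.001  0.376  0.926 -0.    -0.001  0.    -1.   ] F [-0.  -0.4  1.2] gap 1.0 gf 0.0
t12.20 [ 0.4514 -0.1187  0.0245] [-0.926  0.377  0.001  0.377  0.926 -0.    -0.001 -0.    -1.   ] F [-0.8  0.3  6. ] gap 0.336 gf 40.9
t12.83 [ 0.4507 -0.1184  0.1193] [-0.926  0.378 -0.001  0.378  0.926  0.     0.001  0.    -1.   ] F [ 0.8  0.3 -1.1] gap 0.339 gf 40.1
```

View pics/w4.png

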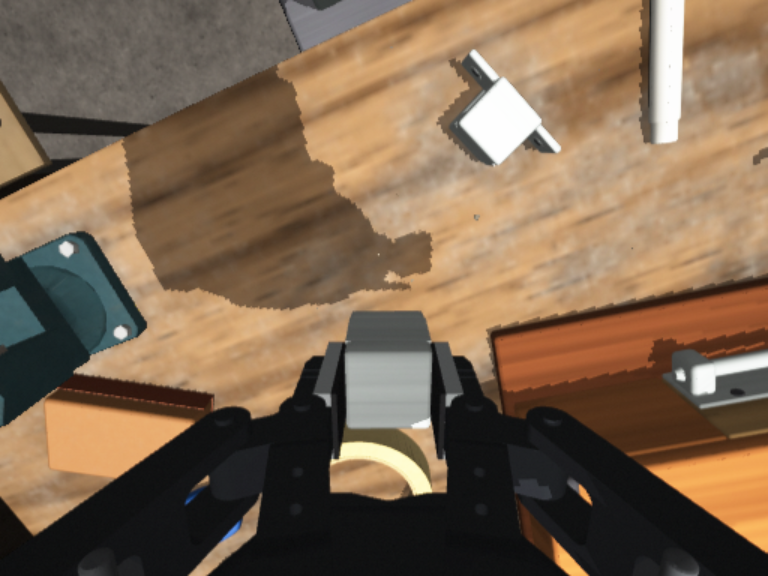

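The keeper is held squarely between the pads at (390,370). Now I place it.

```bash
cat > s8.py <<'E'
from h import *
X=-.017
movep(C(X-.03,A0,.12),RD); move_l(C(X-.008,A0,.075),velocity=.2); move_l(C(X-.006,A0,.042),velocity=.1); st()
h=move_l(C(X-.006,A0,.034),velocity=.02,until_force=4); s=st();z=s['position'][2]; print(h,inv(s['position']))
h=move_l(C(X+.010,A0,z),velocity=.02,until_force=6); s=st(); print(h,inv(s['position']))
let_go(); s=st(); p=inv(s['position'])
move_l(C(p[0],p[1],.12),velocity=.2); move_l(C(-.09,.085,.13),velocity=.3)
F=frame('wrist')
for n in('keeper','bolt_tip'):
    for d in tip_of('wrist',n): print(n,np.round(d['centre']),round(d['score'],2),inv(onz(F,d['centre'],.014 if n=='keeper' else .034)))
o=proj(F,C(-.015,A0,.05)).astype(int);print(o)
cv2.imwrite('pics/w5.png',cv2.resize(F['img'][max(o[1]-75,0):o[1]+75,max(0,o[0]-100):o[0]+100,::-1],None,fx=4,fy=4,interpolation=cv2.INTER_CUBIC))
E
python3 s8.py
```

```text
t14.34 [ 0.5486 -0.0191  0.0425] [-0.984  0.176  0.     0.176  0.984  0.    -0.     0.    -1.   ] F [ 0.8 -0.3 -0.4] gap 0.337 gf 40.1
t14.66 [ 0.5497 -0.0194  0.0384] [-0.984  0.176  0.002  0.176  0.984 -0.001 -0.002 -0.001 -1.   ] F [-0.3 -1.   3.2] gap 0.34 gf 40.8
True [-0.022   0.0778  0.0384]
t14.93 [ 0.5497 -0.0195  0.0384] [-0.984  0.176 -0.     0.176  0.984 -0.001  0.    -0.001 -1.   ] F [-0.7 -0.4  5.2] gap 0.34 gf 40.9
True [-0.022   0.0778  0.0384]
t15.53 [ 0.549  -0.0194  0.0377] [-0.984  0.177 -0.001  0.177  0.984 -0.     0.001 -0.001 -1.   ] F [-0.1 -0.2  0.2] gap 1.002 gf 0.0
keeper [216.  77.] 0.97 [-0.1861  0.0497  0.014 ]
keeper [255. 266.] 0.56 [-0.003   0.0822  0.014 ]
bolt_tip [294. 267.] 0.8 [-0.0151  0.1201  0.034 ]
[249 277]
```

View pics/w5.png

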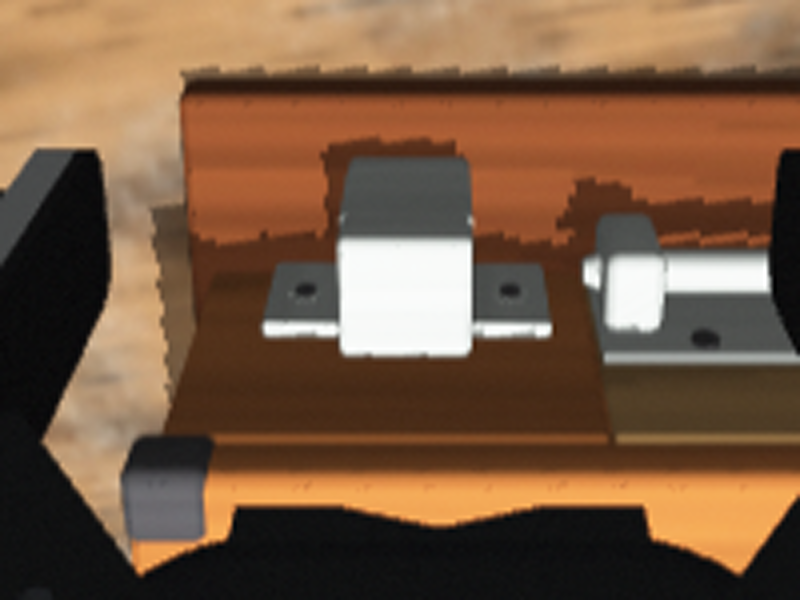

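The keeper stands upright and level at about (250,270), 43 mm from the bolt tip, but about 5 mm short of the post. I'll nudge it flat with the shut fingertips tilted forward, then shoot the bolt.

```bash
cat >> h.py <<'E'
def tilted(t):
    z=np.r_[np.sin(t)*EX,-np.cos(t)]; y=np.r_[EY,0]; return rv(np.stack([np.cross(y,z),y,z],1))
RT=tilted(np.radians(35))
E
cat > s9.py <<'E'
from h import *
grab(20)
movep(C(-.10,A0,.08),RT); move_l(C(-.075,A0,.031),velocity=.15); st()
h=move_l(C(-.02,A0,.031),velocity=.025,until_force=7); s=st(); print(h,inv(s['position']))
move_l(C(-.09,A0,.05)); move_l(C(-.09,.16,.12),velocity=.3)
movep(C(-.040,.252,.12),RD); move_l(C(-.040,.252,.048)); st()
h=move_l(C(-.040,.180,.048),velocity=.06,until_force=10); s=st(); print(h,inv(s['position']))
p=inv(s['position']); move_l(C(-.040,p[1]+.012,.048)); move_l(C(-.09,.085,.13),velocity=.3)
let_go()
F=frame('wrist')
o=proj(F,C(-.015,A0+.02,.05)).astype(int);print(o)
cv2.imwrite('pics/w6.png',cv2.resize(F['img'][max(o[1]-75,0):o[1]+75,max(0,o[0]-100):o[0]+100,::-1],None,fx=4,fy=4,interpolation=cv2.INTER_CUBIC))
st()
E
python3 s9.py
```

```text
t19.01 [ 0.4975 -0.0099  0.0306] [-0.807  0.176  0.563  0.145  0.984 -0.101 -0.572 -0.    -0.82 ] F [-0.5 -0.5  0.7] gap 0.003 gf 0.0
t20.43 [ 0.5333 -0.0164  0.0301] [-0.808  0.176  0.562  0.145  0.984 -0.101 -0.571 -0.    -0.821] F [-0.7  0.2 -0.8] gap 0.0 gf 0.0
True [-0.0386  0.0779  0.0301]
t23.07 [0.5626 0.1551 0.0484] [-0.984  0.176  0.     0.176  0.984  0.    -0.     0.    -1.   ] F [ 0.9 -0.5  0.6] gap -0.001 gf 0.0
t24.18 [0.5504 0.0885 0.0477] [-0.984  0.176  0.     0.176  0.984  0.008  0.001  0.008 -1.   ] F [0.7 2.7 0.9] gap -0.003 gf 1.5
True [-0.0403  0.1842  0.0477]
[271 273]
t25.90 [ 4.841e-01 -4.000e-04  1.301e-01] [-0.984  0.177 -0.001  0.177  0.984  0.006  0.002  0.006 -1.   ] F [0.9 0.6 0.4] gap 1.0 gf 0.0
```

View pics/w6.png

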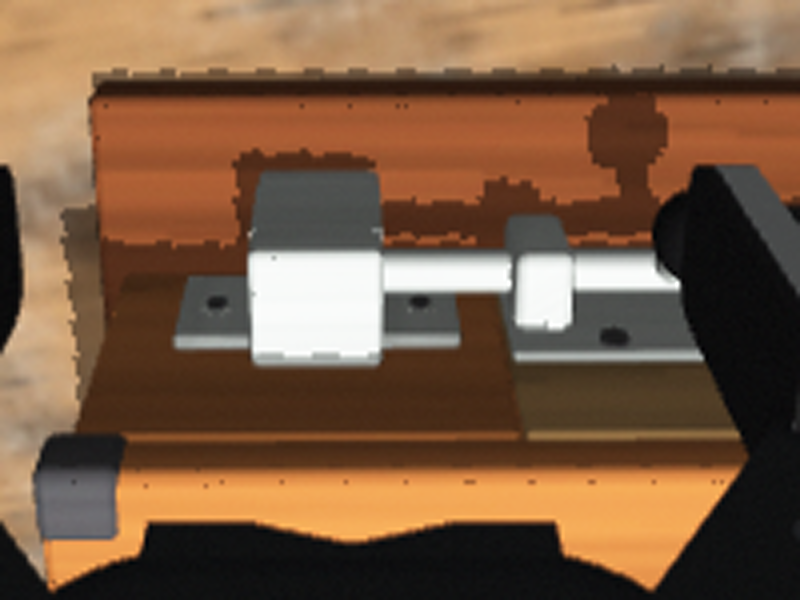

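The bolt goes into the keeper at (245,268), and the ears look flat against the post. Now I press and regulate to 15 N.

```bash
cat > s10.py <<'E'
from h import *
def fx(n=6):
    v=[]
    for _ in range(n): v.append(get_state()['contact_force'].copy()); sleep(.02)
    v=np.mean(v,0); return -v[:2]@EX, v[:2]@EY, v[2]
grab(20)
movep(C(-.10,A0,.08),RT); move_l(C(-.075,A0,.033),velocity=.15); b=np.array(fx()); print('bias',b.round(2))
h=move_l(C(-.02,A0,.033),velocity=.025,until_force=5); s=st(); p=inv(s['position']); print(h,p)
x=p[0]; f=0;k=5000.
for i in range(14):
    sleep(.15); f=np.array(fx())-b; print(round(x*1e3,2),f.round(2),inv(get_state()['position']))
    if abs(f[0]-15)<1: break
    x+=np.clip((15-f[0])/k,-.0008,.0008); move_l(C(x,A0,.033),velocity=.01)
sleep(.5);print((np.array(fx(10))-b).round(2)); st()
E
python3 s10.py
```

```text
bias [0.33 0.   0.07]
t29.80 [ 0.5333 -0.0163  0.0322] [-0.808  0.176  0.563  0.145  0.984 -0.101 -0.572 -0.    -0.821] F [0.1 0.7 0.3] gap 0.001 gf 0.0
True [-0.0386  0.078   0.0322]
-38.6 [-0.01  0.15 -0.06] [-0.0386  0.078   0.0323]
-37.8 [ 1.4  -0.35 -1.2 ] [-0.0384  0.078   0.0326]
-37.0 [ 4.63 -0.07  2.05] [-0.0383  0.078   0.0324]
-36.2 [ 7.75 -0.3   5.17] [-0.0382  0.078   0.0322]
-35.4 [10.43 -0.3   6.64] [-0.0381  0.078   0.032 ]
-34.6 [12.31 -0.59  8.45] [-0.0381  0.078   0.0316]
-34.06 [13.61 -0.34  8.82] [-0.0381  0.0781  0.0314]
-33.78 [14.57 -0.55 10.64] [-0.038   0.078   0.0314]
[14.99 -0.37 10.84]
t34.23 [ 0.5339 -0.0164  0.0313] [-0.811  0.176  0.558  0.145  0.984 -0.1   -0.567 -0.    -0.824] F [-16.    1.7  10.1] gap 0.003 gf 7.6
```

```bash
cat > s11.py <<'E'
from h import *
def fx(n=6):
    v=[]
    for _ in range(n): v.append(get_state()['contact_force'].copy()); sleep(.02)
    v=np.mean(v,0); return np.array([-v[:2]@EX, v[:2]@EY, v[2]])
b=np.array([.33,0,.07]); x,z=-.03378,.033
for i in range(14):
    f=fx()-b; print(round(x*1e3,2),round(z*1e3,2),f.round(2),inv(get_state()['position']))
    if abs(f[0]-15)<.7 and abs(f[2])<2: break
    x+=np.clip((15-f[0])/5000,-.0006,.0006); z+=np.clip(f[2]/6000,-.0006,.0006)
    move_l(C(x,A0,z),velocity=.01); sleep(.15)
sleep(.7);print((fx(10)-b).round(2)); st()
F=frame('wrist');G=frame('scene')
o=proj(G,C(-.015,A0+.03,.05)).astype(int)
a=cv2.resize(F['img'][:,:,::-1],(512,384)); c=cv2.resize(G['img'][o[1]-37:o[1]+38,o[0]-28:o[0]+28,::-1],(287,384),interpolation=cv2.INTER_CUBIC)
cv2.imwrite('pics/w7.png',np.hstack([a,c]))
E
python3 s11.py
```

```text
-33.78 33.0 [15.2  -0.69 10.67] [-0.038   0.0781  0.0314]
-33.82 33.6 [11.42 -0.32  4.37] [-0.0381  0.078   0.0315]
-33.22 34.2 [10.63 -0.07  1.91] [-0.0382  0.0781  0.0316]
-32.62 34.52 [11.8  -0.38  2.26] [-0.0381  0.0781  0.0316]
-32.02 34.9 [12.89 -0.56  1.9 ] [-0.0381  0.078   0.0316]
-31.6 35.21 [13.12 -0.14  1.37] [-0.0381  0.0781  0.0316]
-31.22 35.44 [13.67 -0.37  1.24] [-0.0381  0.078   0.0316]
-30.96 35.65 [13.9  -0.55  0.61] [-0.0381  0.0781  0.0317]
-30.74 35.75 [14.42 -0.54  1.07] [-0.0381  0.078   0.0316]
[14.2  -0.46  1.25]
t39.20 [ 0.5339 -0.0164  0.0316] [-0.815  0.176  0.552  0.146  0.984 -0.099 -0.561 -0.    -0.828] F [-13.5   3.    1.4] gap -0.0 gf 7.3
```

View pics/w7.png

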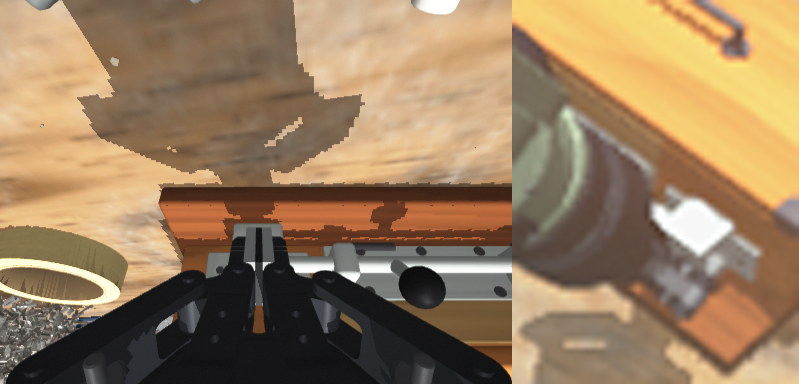

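The fingertips press the keeper's front at (258,240). The bolt runs into the keeper, and the keeper stays upright and flat. The push is a steady 14.2 N or so, so I'm handing in.

```bash
python3 -c "
from h import *
move_l(C(-.03055,A0,.03585),velocity=.01); sleep(.4); st(); print(sign_off())"
```

```text
t39.95 [ 0.5339 -0.0164  0.0316] [-0.815  0.176  0.552  0.146  0.984 -0.099 -0.561 -0.    -0.828] F [-13.5   2.2   0.9] gap -0.002 gf 7.4
the job is handed in; nothing more can be done
None
```

I drew the bolt back, stood the keeper flat against the post, shot the bolt home into it, and handed the job in at about 40 s while still pressing the keeper with about 14 N.

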